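Sauce pump, then chopper held at slow speed

TASK

Add a shot of sauce to the mini chopper and run it slowly: with closed fingertips press the bottle's pump head all the way down and let it come back up by itself, then press the chopper's paddle with the fingertips to its half-way (slow) position, pointer level with the middle mark, and keep it there. Never push the paddle down to its bottom (fast) stop, and leave the other things on the worktop where they stand. The program finishes while still holding the paddle at the middle mark; do not let go.

Things in the scene. Friction and masses are not known exactly. Their poses are not given: they have to be found in the camera images.
- chopper: Mini chopper fixed to the worktop: black base plate (x -140 to 56, y +-52, top 18 mm), at its far end a round motor housing 108 mm across, a steel bowl 100 mm across and a black lid (top 152 mm) with a small funnel (rim 161 mm) and two side clips. A paddle sticks out towards the chopper's -x. Origin on the worktop under the bowl's centre; z up.
- paddle_pad (a point): Middle of the top of the paddle's grey ribbed end pad (36 mm along x, 46 mm along y, 12 mm thick), 66 mm above the worktop when released; moves with the paddle. Press straight down here. 65 mm horizontally from the hinge. Half-way it is about 12 mm lower than released, at the bottom stop about 23 mm lower; the base plate stays clear below.
- paddle_hinge (a point): Hinge axis of the paddle (along the chopper's y), 60 mm above the worktop, 55 mm from the chopper's origin towards -x; fixed to the chopper.
- paddle (a joint): Angle of the sprung paddle in rad: 0 released (level, pointer at the top mark), 0.18 half-way = slow (pointer at the middle mark), 0.36 bottom stop = fast. Pressing the pad down makes it grow; let go it springs back to 0. The spring needs about 4.6 N at the pad to start moving, 10 N half-way, 16 N at the stop.
- pump_stand: Sauce bottle (42 mm across) with a black pump head and a thin spout, set in a round steel foot 80 mm across; fixed to the worktop beside the chopper, on the chopper's +y side. Origin on the worktop below the spout's tip, which is over the chopper's funnel; the bottle's axis is 105 mm from the origin along the stand's +y; z up.
- pump_top (a point): Centre of the top of the round black pump head (38 mm across, flat top 32 mm across), on the bottle's axis, 210 mm above the worktop when up; it moves with the head.
- pump (a joint): Travel of the sprung pump head in m: 0 up, 0.012 all the way down. Grows when pressed straight down; the spring needs about 3 N to start and 7 N at the bottom; it comes up by itself.
- mug: White mug, 83 x 115 x 86 mm, standing loose. Origin at the centre of its underside. Leave alone.
- spice_jar: Spice jar with a dark cap, 44 mm across, 105 mm tall, standing loose. Origin at the centre of its underside. Leave alone.
- salt_shaker: Glass salt shaker with a grey top, 44 mm across, 90 mm tall, standing loose. Origin at the centre of its underside. Leave alone.
- gauge_mid (a point): Middle one of three short steel marks, one above the other, on the -x face of the chopper's black gauge post (14 x 8 mm, top 78 mm above the worktop), which stands beside the paddle's free end, its axis 38 mm to +y of the paddle's middle. Top mark = off, middle = slow, bottom = fast. The paddle's thin steel pointer runs past them. Fixed to the chopper.

How it is judged (in metres and radians):
On the way, in this order (a step that is already met when the one before it is completed fails the run):
1. the pump head is pressed all the way down (at least 10 of 12 mm) (value of joint pump above 0.01 m), for 0.05 s.
2. the pump head has come back up (value of joint pump below 0.002 m), for 0.1 s.
3. the paddle is held half-way (0.12 to 0.24 rad) for a second (value of joint paddle between 0.12 and 0.24 rad and contact force between the fingers and chopper above 3 N), for 1 s.
At the end, for the whole second after the job is handed in: The fingers are holding the paddle down (more than 3 N on it) at its half-way position, 0.12 to 0.24 rad, the pump head is up (within 2 mm), and the mug, spice jar and salt shaker are within 30 mm of where they stood (all of step 3 and value of joint pump below 0.002 m and distance of each of mug, spice_jar, salt_shaker from where it was at the start of the episode below 0.03 m); the arm keeps its last pose, push and grip.
It fails at once if the paddle is pushed to the fast stop (beyond 0.32 rad) (value of joint paddle above 0.32 rad).
It fails at once if a bystander is shoved or knocked over (distance of any of mug, spice_jar, salt_shaker from where it was at the start of the episode above 0.03 m or angle between any of mug, spice_jar, salt_shaker's own z axis and vertical above 0.5 rad).
It also fails if it takes over 48 s, if anything falls off the work surface, if the arm or the gripper's body presses on something with over 40 N, if the wrist force passes 120 N, or if a joint passes its speed limit or range.

ROBOT

A 6-joint arm with a two-finger parallel gripper is mounted at the origin on a cart in front of the work surface, level with it; the furniture and walls round the work are solid. World frame = base frame: x ahead of the robot, y to its left, z up, the work surface at z = 0. Lengths are in m, angles in degrees, forces in N, time in s.
With the tool pointing down it reaches from about 0.4 to 0.825 m from the base axis. Payload 7 kg.
Tool frame: the origin (TCP) lies midway between the tips of the shut fingers; the grasp point (between the pads) lies r.grip_depth behind it (r.grip_depth is the distance from the TCP to the grasp point, in m); z points along the fingers, y is the line along which they close (so a half turn about z gives the same grasp; the last joint's range is limited). The gripper opens to 88 mm and grips with 3 to 60 N. Pads are 19 mm wide; open, the fingers measure 130 mm over their backs; the gripper's body (78 mm by 193 mm) begins 47 mm behind the grasp point.
Start: joints at [84.288, 20.546, 0.682, 0, -70.136, -16.507], TCP at [0.255, 0.625, 0.227] pointing down, gripper open.
Joint ranges: [-176.03, 176.03], [-82.01, 121.73], [-58.28, 71.71], [-173.87, 95.51], [-174.79, -0.11], [-173.66, 173.66]. Speed limits (degrees/s): [136.94, 136.94, 172.46, 180, 180, 180].

INTERFACE

Orientations are given as [roll, pitch, yaw] about the fixed x, y, z axes, in that order (R = Rz(yaw) Ry(pitch) Rx(roll)).
In Python, from plant import r, viewer, order gives the robot as it stands (r), with the cameras (viewer) and the job (order).
- The arm moves only by the tool move_tool, called after "Call:" as name(argument=value, ...) on one line, values as JSON. Schema: {"type":"object","properties":{"motion":{"type":"object","properties":{"tx":{"type":"array","items":{"type":"number"},"minItems":1,"maxItems":12},"ty":{"type":"array","items":{"type":"number"},"minItems":1,"maxItems":12},"tz":{"type":"array","items":{"type":"number"},"minItems":1,"maxItems":12},"rx":{"type":"array","items":{"type":"number"},"minItems":1,"maxItems":12},"ry":{"type":"array","items":{"type":"number"},"minItems":1,"maxItems":12},"rz":{"type":"array","items":{"type":"number"},"minItems":1,"maxItems":12}},"additionalProperties":false,"required":["tx","ty","tz","rx","ry","rz"]},"aperture":{"type":"number"},"force":{"type":"number"},"only":{"type":"string"},"quiet":{"type":"boolean"},"lines":{"type":"string"}},"required":["motion"],"additionalProperties":false}. motion is an object with one list for each field, all of the same length, 1 to 12, a row being the entries at one place: tx, ty, tz (the shift in a scale on which 1.0 is 1 m), rx, ry, rz (a rotation vector in normalised numbers (1 is 90 degrees)); each row is the pose to reach, as a shift and turn from the pose commanded when the call began, along the tool's axes at that moment; what a row does not reach only later rows make up. A row lasts 1/12 s, in which the tool goes at most 0.0417 m and 7.16 degrees, less where a joint would pass 70% of its speed; a pose out of reach is approached as far as the arm can. aperture is the finger opening in m, set as the call begins (left out keeps the last). The fingers move at their own pace and stop on an object; force is the grip in N (left out, the last holds). Time passes only in rows, so rows that do not move let the fingers close. The tool returns the time, the measured TCP pose, the force, the opening and the grip force at its end. only (a regular expression) keeps the lines of the reply that match it, lines (a string "A,B") keeps lines A to B, and quiet returns only ok. A shift or turn number past 1, either way, is cut back to 1. Input that does not fit is refused with a message, and nothing moves.
- r.get_state(): the state, without advancing time (a new reading comes with each control period).
- viewer.capture(name): name is "side" or "top" or "wrist"; returns a dict with "frame" (420x560x3 uint8, red, green, blue), "z_map" (420x560 float32, m along the optical axis (not along the pixel's ray), 0 where there is no reading), "fx", "fy", "cx", "cy" (pixels), "D" ([k1, k2, p1, p2, k3] as OpenCV has them; the pictures are not rectified), "cam_to_world" (4x4, takes a point from camera to world coordinates). Camera axes: x right, y down, z forward; pixel columns grow to the right and rows downward; lengths in m; the calibration is good to about 2 mm. A picture is of the moment at which its call begins.
- order.close_job(): hands the job in; it is judged then, once.
The state is a dict: "time_s": time; "joints": joint angles; "qd": joint speeds; "joint_torque": joint torques, N m; "tcp_pos": TCP position; "eef_rot": TCP orientation; "contact_force": force on the tool from outside, world axes, zero at the start; "moment": the same for the moment, N m; "gripper_width": finger opening in m; "gripper_force": force on a finger pad.
Only numpy, scipy, OpenCV 4.12 (cv2) and the standard library are available. Lean on these libraries where they do the work, as an engineer would, in place of code of your own. Each camera call takes 0.05 s, during which the arm holds its last target. There are 200 camera calls.

## Working session

There is one attempt and no reset: what is moved stays moved. The work goes in short steps, Python scripts to look and compute and a tool call to move; the robot and the scene stay as the last step left them, time stands still between calls to the robot, and variables do not carry over. Pictures are saved under pics/ and viewed, at most 10 in all, crops included, and the job is handed in when it is done.

```bash
ls; mkdir -p pics; python3 - <<'E'
from plant import r, viewer, order
import cv2,pickle
s=r.get_state();print(s)
d={}
for n in("top","side"):
    c=viewer.capture(n);d[n]=c
    cv2.imwrite(f"pics/{n}0.png",c["frame"][:,:,::-1])
pickle.dump(d,open("c0.pkl","wb"))
E
```

```text
pics
plant.py
{'time_s': 0.0, 'joints': array([ 8.42876849e+01,  2.05921592e+01,  6.34640747e-01, -1.90381043e-02,
       -7.01358916e+01, -1.65071249e+01]), 'qd': array([-0.02916097,  0.01214206,  0.02556547,  0.01367317, -0.05301522,
        0.06540468]), 'joint_torque': array([-4.30179380e-04, -5.82731795e+01,  2.93040276e+01,  6.99705765e+00,
        6.80319834e-03, -1.55247690e-04]), 'tcp_pos': array([0.25509956, 0.62442151, 0.2256245 ]), 'eef_rot': array([ 1.79905354e+02, -9.38405664e-03, -2.22259158e+01]), 'contact_force': array([0.36927172, 0.60250953, 0.0136014 ]), 'moment': array([ 0.01392018,  0.00366365, -0.08157262]), 'gripper_force': 0.0, 'gripper_width': 0.08749656962913974}
```

View pics/top0.png

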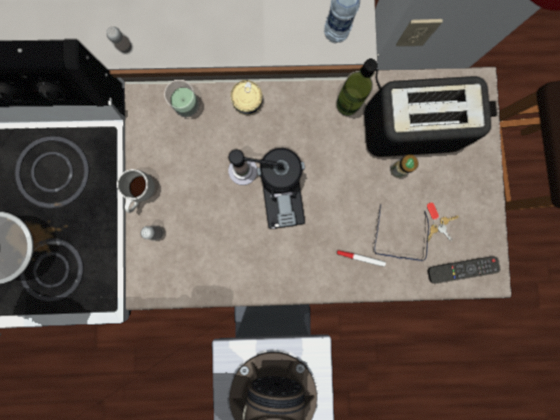

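View pics/side0.png

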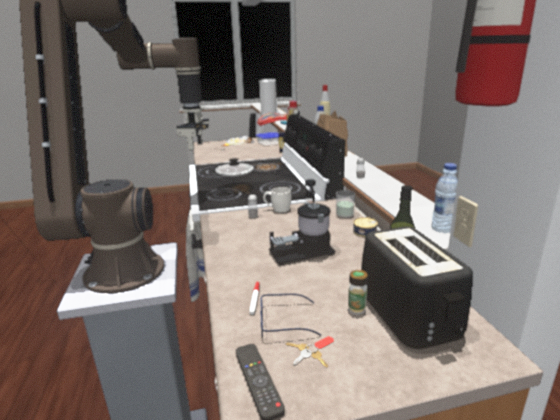

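The top view shows the chopper with its lid at about (283,170), the paddle pad near (286,215) pointing towards the robot, and the pump head near (237,157). The mug (133,187) and salt shaker (149,232) are to the left, and the spice jar (405,165) is to the right. The side view shows the chopper at (305,235).

```bash
cat > h.py <<'E'
import numpy as np,cv2
def K(c): return np.array([[c["fx"],0,c["cx"]],[0,c["fy"],c["cy"]],[0,0,1.]])
def cloud(c):
    h,w=c["z_map"].shape
    uv=np.stack(np.meshgrid(np.arange(w),np.arange(h)),-1).reshape(-1,1,2).astype(float)
    n=cv2.undistortPoints(uv,K(c),np.array(c["D"])).reshape(h,w,2)
    z=c["z_map"].astype(float)
    P=np.dstack([n*z[...,None],z]); M=np.array(c["cam_to_world"])
    W=P@M[:3,:3].T+M[:3,3]; W[z==0]=np.nan
    return W
def pix(c,p):
    M=np.linalg.inv(c["cam_to_world"])
    return cv2.projectPoints(np.array([p],float),cv2.Rodrigues(M[:3,:3])[0],M[:3,3],K(c),np.array(c["D"]))[0].ravel()
E
python3 - <<'E'
import pickle,numpy as np,cv2
from h import *
np.set_printoptions(precision=4,suppress=True)
d=pickle.load(open("c0.pkl","rb"))
c=d["top"];W=cloud(c)
for n,(u,v) in dict(pump=(237,157),lid=(283,170),pad=(286,217),pad2=(286,208),table=(340,200),mug=(133,187),salt=(149,232),jar=(405,165)).items(): print(n,W[v,u])
print(c["cam_to_world"][:3,3],d["side"]["cam_to_world"][:3,3])
a=cv2.resize(c["frame"][135:240,215:325,::-1],None,fx=5.4,fy=5.4,interpolation=cv2.INTER_CUBIC)
cv2.imwrite("pics/topc.png",a)
x,y,z=W[...,0],W[...,1],W[...,2]
for lo,hi in((.19,.24),(.14,.17),(.055,.085),(.01,.03)):
    m=(z>lo)&(z<hi)&(x>.3)&(x<.8)&(y<.25)&(y>-.15);v=np.argwhere(m)
    print(lo,m.sum(),W[m].mean(0) if m.any() else'',v.min(0) if m.any() else'',v.max(0) if m.any() else'')
E
```

```text
pump [0.6084 0.064  0.2133]
lid [ 0.5853 -0.0402  0.1558]
pad [ 0.4761 -0.0472  0.0639]
pad2 [ 0.4995 -0.0478  0.0661]
table [ 0.5214 -0.2013 -0.0012]
mug [0.5713 0.3635 0.0175]
salt [0.4476 0.3005 0.086 ]
jar [ 0.5977 -0.3514  0.1036]
[ 0.4386 -0.0099  1.0926] [ 0.2477 -1.128   0.6197]
0.19 377 [0.6057 0.0413 0.2064] [149 227] [166 283]
0.14 1439 [ 0.5903 -0.0355  0.1514] [147 233] [189 305]
0.055 825 [ 0.5444 -0.0057  0.0663] [ 96 169] [227 299]
0.01 1089 [ 0.55   -0.0075  0.0175] [102 175] [228 305]
```

View pics/topc.png

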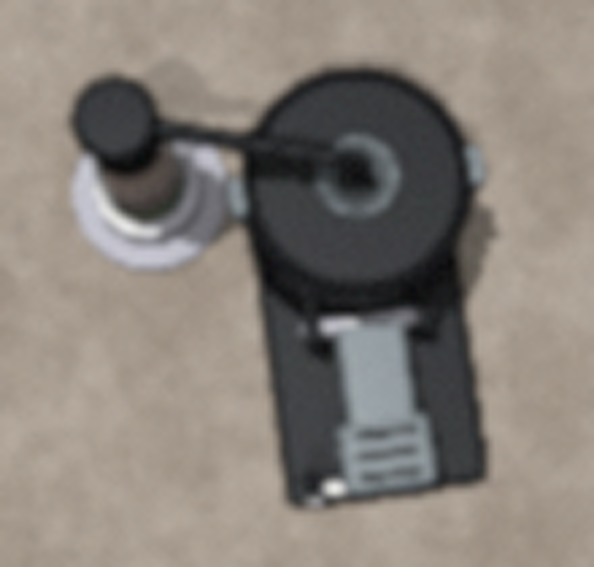

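The crop shows the pump head at about full-image pixel (236,158) and the ribbed pad at about (287,219). The gauge post is on the pad's left (+y) side, and the chopper's x axis is yawed a few degrees. Next I fit these numerically and work out the approach.

```bash
cat >> h.py <<'E'
from scipy.spatial.transform import Rotation as Ro
def go(s,p,yaw):
    R=Ro.from_euler("xyz",s["eef_rot"],degrees=True)
    T=Ro.from_euler("xyz",[180,0,yaw],degrees=True)
    print("shift",np.round(R.inv().apply(np.array(p)-s["tcp_pos"]),4),"rot",np.round((R.inv()*T).as_rotvec(degrees=True),2))
E
python3 - <<'E'
import pickle
from h import *
from plant import r, viewer, order
np.set_printoptions(precision=4,suppress=True)
d=pickle.load(open("c0.pkl","rb"))
for n in d:
    c=d[n];W=cloud(c);x,y,z=W[...,0],W[...,1],W[...,2]
    m=(z>.2)&(z<.225)&(np.hypot(x-.608,y-.066)<.03);P=W[m];print(n,"pump",len(P),P.mean(0),P.min(0),P.max(0))
    m=(z>.145)&(z<.17)&(np.hypot(x-.585,y+.04)<.062)
    uv=np.argwhere(m)[:,::-1];
    P=W[m];e=cv2.minEnclosingCircle(P[:,:2].astype(np.float32));print("lid",len(P),P.mean(0),e)
    f=c["frame"].astype(int)
    m=(z>.05)&(z<.08)&(abs(x-.475)<.035)&(abs(y+.048)<.035)&(f.sum(2)>250)
    P=W[m]
    if len(P)>5: print("pad",len(P),P.mean(0),P.min(0),P.max(0),cv2.minAreaRect(P[:,:2].astype(np.float32)))
print(r.grip_depth)
go(r.get_state(),[.48,.1,.36],7)
E
```

```text
top pump 238 [0.6102 0.0656 0.2082] [0.5933 0.0376 0.2   ] [0.6287 0.0872 0.2133]
lid 1400 [ 0.5904 -0.0371  0.1513] ((0.5896039009094238, -0.03623056784272194), 0.057455066591501236)
pad 335 [ 0.4797 -0.0463  0.0648] [ 0.4511 -0.0706  0.0551] [ 0.51   -0.0152  0.076 ] ((0.48177728056907654, -0.04054536297917366), (0.05491932854056358, 0.05759558454155922), 6.808414936065674)
side pump 60 [0.6078 0.0567 0.2084] [0.5913 0.0431 0.2004] [0.6262 0.0759 0.2145]
lid 390 [ 0.5856 -0.0502  0.1531] ((0.5922005772590637, -0.037354301661252975), 0.05846775323152542)
pad 169 [ 0.4763 -0.0508  0.0656] [ 0.4492 -0.0766  0.0508] [ 0.51   -0.0135  0.0797] ((0.47993531823158264, -0.04210885614156723), (0.057482484728097916, 0.06211249530315399), 7.407292366027832)
0.0188
shift [ 0.4066  0.4006 -0.1336] rot [  0.09   0.02 -29.23]
```

Careful with the scale: turns go in shares of 90 degrees. That gives: -29 degrees / 90 = -0.3222.

Call:
move_tool(motion={"tx":[0.015,0.04,0.068,0.095,0.122,0.149,0.176,0.203,0.23,0.256,0.28,0.3],"ty":[0.015,0.04,0.067,0.093,0.12,0.147,0.174,0.2,0.226,0.253,0.276,0.296],"tz":[-0.02,-0.03,-0.04,-0.05,-0.06,-0.07,-0.08,-0.09,-0.1,-0.11,-0.12,-0.13],"rx":[0,0,0,0,0,0,0,0,0,0,0,0],"ry":[0,0,0,0,0,0,0,0,0,0,0,0],"rz":[0,-0.0556,-0.1111,-0.1667,-0.2222,-0.2778,-0.3222,-0.3222,-0.3222,-0.3222,-0.3222,-0.3222]}, aperture=0)

```text
time_s: 1.1
tcp_pos: [0.4212, 0.2351, 0.3571]
eef_rot: [-180.0, 0.0, 6.8]
contact_force: [1.5, 0.4, -0.2]
gripper_width: 0.0132
gripper_force: 0.0
```

```bash
python3 -c "
from h import *
from plant import r, viewer, order
go(r.get_state(),[.48,.09,.36],7)"
```

```text
shift [ 0.0413  0.151  -0.0029] rot [-0.01  0.   -0.24]
```

Call:
move_tool(motion={"tx":[0.01,0.02,0.03,0.038,0.041,0.041,0.041],"ty":[0.035,0.07,0.105,0.135,0.15,0.15,0.15],"tz":[0,0,0,0,0,0,0],"rx":[0,0,0,0,0,0,0],"ry":[0,0,0,0,0,0,0],"rz":[0,0,0,0,0,0,0]})

```text
time_s: 1.68
tcp_pos: [0.4795, 0.0924, 0.3562]
eef_rot: [180.0, 0.0, 6.6]
contact_force: [-0.8, 1.1, -0.1]
gripper_width: 0.0004
gripper_force: 0.0
```

```bash
python3 - <<'E'
from plant import r, viewer, order
from h import *
import pickle
c=viewer.capture("wrist");pickle.dump(c,open("c1.pkl","wb"))
cv2.imwrite("pics/w1.png",c["frame"][:,:,::-1])
s=r.get_state();print(s["tcp_pos"],s["gripper_width"],c["cam_to_world"])
for p in ([.609,.066,.21],[.471,-.05,.066],[.59,-.037,.161]):print(pix(c,p))
E
```

```text
[0.47933496 0.09311303 0.35629538] 0.00030269148808943666 [[ 1.16228361e-01 -9.59595891e-01 -2.56255136e-01  5.48289237e-01]
 [-9.93222494e-01 -1.12349219e-01 -2.97780326e-02  1.00464948e-01]
 [-2.15186731e-04  2.57979418e-01 -9.66150389e-01  5.14730264e-01]
 [ 0.00000000e+00  0.00000000e+00  0.00000000e+00  1.00000000e+00]]
[322.74556388  67.63195953]
[371.5210309  193.95772015]
[404.6767208  106.89816141]
```

View pics/w1.png

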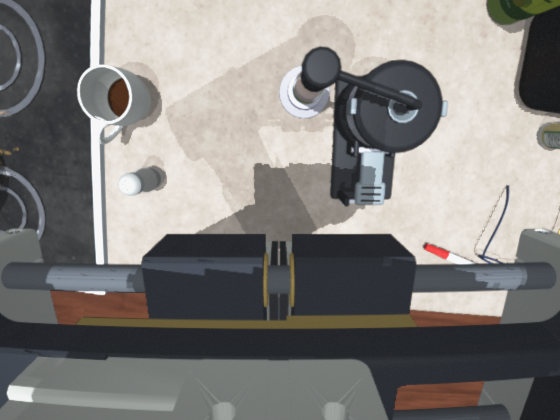

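The wrist view shows the pump head at (321,68) and the pad at (370,194), within 2 px of where the top-view estimate predicts. Now I refine from this cloud and check finger clearances.

```bash
python3 - <<'E'
import pickle
from h import *
from plant import r, viewer, order
np.set_printoptions(precision=4,suppress=True)
c=pickle.load(open("c1.pkl","rb"));W=cloud(c);x,y,z=W[...,0],W[...,1],W[...,2]
m=(z>.2)&(z<.225)&(np.hypot(x-.608,y-.068)<.026);P=W[m]
print("pump",len(P),np.median(P,0),cv2.minEnclosingCircle(P[:,:2].astype(np.float32)))
f=c["frame"].astype(int)
m=(z>.05)&(z<.08)&(abs(x-.471)<.03)&(abs(y+.05)<.03)&(f.sum(2)>250);P=W[m]
print("pad",len(P),np.median(P,0),cv2.minAreaRect(P[:,:2].astype(np.float32)))
s=r.get_state();T=s["tcp_pos"];R=Ro.from_euler("xyz",s["eef_rot"],degrees=True)
for u in (155,200,250,262,272,279,286,300,350,405):
    print(u,[R.inv().apply(W[v,u]-T) for v in (245,280,310)])
C=lambda u,v:W[v,u]
print([C(*q) for q in((321,64),(370,190),(360,190),(380,190),(370,200),(345,195))])
# triangulate against the top camera
d=pickle.load(open("c0.pkl","rb"))["top"]
for a,b in (((236.1,157.6),(321,68)),((287.2,218.9),(370,194))):
    Pm=[np.linalg.inv(k["cam_to_world"])[:3] for k in(d,c)]
    n=[cv2.undistortPoints(np.array([[q]],float),K(k),np.array(k["D"])).reshape(2,1) for k,q in((d,a),(c,b))]
    X=cv2.triangulatePoints(Pm[0],Pm[1],n[0],n[1]);print("tri",(X[:3]/X[3]).ravel())
E
```

```text
pump 1404 [0.6089 0.0667 0.2101] ((0.6080227494239807, 0.0643501803278923), 0.022162465378642082)
pad 784 [ 0.4767 -0.0462  0.0659] ((0.47685521841049194, -0.046335846185684204), (0.04827135428786278, 0.0521935299038887), 0.7662702202796936)
155 [array([ 0.0392, -0.0327, -0.0819]), array([ 0.0328, -0.0304, -0.0898]), array([ 0.0235, -0.0318, -0.0889])]
200 [array([ 0.039 , -0.0205, -0.0814]), array([ 0.0333, -0.0187, -0.0905]), array([ 0.0247, -0.0194, -0.0903])]
250 [array([ 0.0389, -0.007 , -0.0809]), array([ 0.033 , -0.0063, -0.0898]), array([ 0.0249, -0.0065, -0.0904])]
262 [array([ 0.0387, -0.0037, -0.0806]), array([ 0.0331, -0.0033, -0.0899]), array([ 0.0243, -0.0035, -0.0895])]
272 [array([ 0.0096, -0.0027, -0.0063]), array([ 0.0295, -0.001 , -0.0831]), array([-0.0039, -0.002 , -0.0464])]
279 [array([-0.1326,  0.0016,  0.3564]), array([ 0.0296,  0.0009, -0.0834]), array([-0.3724,  0.0019,  0.5184])]
286 [array([ 0.0097,  0.0047, -0.0065]), array([ 0.0299,  0.0028, -0.0838]), array([-0.0041,  0.0039, -0.0461])]
300 [array([ 0.0383,  0.0067, -0.0796]), array([ 0.0331,  0.0061, -0.0899]), array([ 0.0251,  0.0062, -0.0907])]
350 [array([ 0.0384,  0.0205, -0.0799]), array([ 0.0327,  0.0187, -0.0893]), array([ 0.0246,  0.0191, -0.0902])]
405 [array([-0.1331,  0.2309,  0.3553]), array([ 0.0328,  0.0326, -0.0898]), array([ 0.0248,  0.0332, -0.0908])]
[array([0.6123, 0.0679, 0.2084]), array([ 0.4767, -0.0465,  0.0662]), array([ 0.4749, -0.0314,  0.0662]), array([ 0.4785, -0.0617,  0.0659]), array([ 0.4618, -0.0489,  0.0677]), array([ 0.464 , -0.0111,  0.0626])]
tri [0.6094 0.0669 0.2036]
tri [ 0.4705 -0.0498  0.0611]
```

```bash
python3 -c "
from h import *
from plant import r, viewer, order
go(r.get_state(),[.608,.0665,.222],6.6)"
```

```text
shift [0.1247 0.0415 0.1342] rot [-0.    0.03  0.12]
```

Call:
move_tool(motion={"tx":[0.035,0.07,0.1,0.12,0.1247,0.1247,0.1247,0.1247,0.1247],"ty":[0.012,0.024,0.034,0.04,0.0415,0.0415,0.0415,0.0415,0.0415],"tz":[0,0.01,0.03,0.06,0.09,0.115,0.134,0.134,0.134],"rx":[0,0,0,0,0,0,0,0,0],"ry":[0,0,0,0,0,0,0,0,0],"rz":[0,0,0,0,0,0,0,0,0]})

```text
time_s: 2.48
tcp_pos: [0.6077, 0.0676, 0.222]
eef_rot: [179.9, 0.1, 6.9]
contact_force: [-0.4, -0.6, 0.3]
gripper_width: 0.0003
gripper_force: 0.0
```

```bash
python3 -c "
from h import *
from plant import r, viewer, order
print(r.get_state()['contact_force'])
go(r.get_state(),[.608,.0665,.21],6.6)"
```

```text
[-0.35788327 -0.61593217  0.33938952]
shift [0.0002 0.0011 0.012 ] rot [0.05 0.12 0.26]
```

Call:
move_tool(motion={"tx":[0,0,0,0,0,0],"ty":[0.001,0.001,0.001,0.001,0.001,0.001],"tz":[0.006,0.01,0.013,0.016,0.018,0.018],"rx":[0,0,0,0,0,0],"ry":[0,0,0,0,0,0],"rz":[0,0,0,0,0,0]})

```text
time_s: 2.98
tcp_pos: [0.6087, 0.0662, 0.2051]
eef_rot: [-180.0, -0.1, 6.8]
contact_force: [-0.5, 2.5, 4.3]
gripper_width: 0.0007
gripper_force: 2.1
```

Call:
move_tool(motion={"tx":[0,0,0,0,0,0,0],"ty":[0,0,0,0,0,0,0],"tz":[0.002,0.004,0.006,0.007,0.008,0.008,0.008],"rx":[0,0,0,0,0,0,0],"ry":[0,0,0,0,0,0,0],"rz":[0,0,0,0,0,0,0]})

```text
time_s: 3.57
tcp_pos: [0.6088, 0.0662, 0.198]
eef_rot: [-180.0, -0.1, 6.8]
contact_force: [-2.8, 3.0, 9.7]
gripper_width: 0.0006
gripper_force: 5.0
```

Call:
move_tool(motion={"tx":[0,0,0,0],"ty":[0,0,0,0],"tz":[0.001,0.002,0.002,0.002],"rx":[0,0,0,0],"ry":[0,0,0,0],"rz":[0,0,0,0]})

```text
time_s: 3.9
tcp_pos: [0.609, 0.0662, 0.1977]
eef_rot: [-180.0, -0.2, 6.8]
contact_force: [-8.1, 3.5, 19.2]
gripper_width: 0.0004
gripper_force: 9.7
```

The force is rising sharply while the TCP stays put, so the pump is at its bottom stop. Release it.

Call:
move_tool(motion={"tx":[0,0,0,0,0,0,0],"ty":[0,0,0,0,0,0,0],"tz":[-0.006,-0.014,-0.025,-0.05,-0.07,-0.07,-0.07],"rx":[0,0,0,0,0,0,0],"ry":[0,0,0,0,0,0,0],"rz":[0,0,0,0,0,0,0]})

```text
time_s: 4.48
tcp_pos: [0.6086, 0.0656, 0.2658]
eef_rot: [-180.0, -0.1, 6.8]
contact_force: [0.7, -0.7, -0.2]
gripper_width: 0.0007
gripper_force: 0.0
```

```bash
python3 - <<'E'
from h import *
from plant import r, viewer, order
s=r.get_state();c=viewer.capture("top");W=cloud(c);z=W[...,2];m=(z>.18)&(z<.23)&(np.hypot(W[...,0]-.608,W[...,1]-.067)<.012)
print(s["tcp_pos"],np.median(z[m]),m.sum(),s["contact_force"])
go(s,[.471,-.05,.15],6.8)
E
```

```text
[0.608643   0.06556419 0.26579854] 0.21031151272302184 5 [ 0.7233272  -0.66822658 -0.15378504]
shift [-0.1505  0.0986  0.1155] rot [-0.02 -0.09 -0.04]
```

The pump head is back up, at 0.210 m. Move to above the pad.

Call:
move_tool(motion={"tx":[-0.03,-0.06,-0.09,-0.12,-0.14,-0.1505,-0.1505,-0.1505,-0.1505,-0.1505,-0.1505],"ty":[0.02,0.04,0.06,0.08,0.093,0.0986,0.0986,0.0986,0.0986,0.0986,0.0986],"tz":[0,0,0,0,0.005,0.025,0.06,0.095,0.1155,0.1155,0.1155],"rx":[0,0,0,0,0,0,0,0,0,0,0],"ry":[0,0,0,0,0,0,0,0,0,0,0],"rz":[0,0,0,0,0,0,0,0,0,0,0]})

```text
time_s: 5.45
tcp_pos: [0.4695, -0.0504, 0.1481]
eef_rot: [179.9, 0.2, 6.8]
contact_force: [0.9, -0.4, 1.3]
gripper_width: 0.0005
gripper_force: 0.0
```

```bash
python3 - <<'E'
from h import *
from plant import r, viewer, order
s=r.get_state();c=viewer.capture("top")
cv2.imwrite("pics/top2.png",cv2.resize(c["frame"][135:240,215:325,::-1],None,fx=5,fy=5,interpolation=cv2.INTER_CUBIC))
w=viewer.capture("wrist");cv2.imwrite("pics/w2.png",w["frame"][:,:,::-1])
print(s["contact_force"],pix(w,[.471,-.05,.066]));go(s,[.471,-.05,.072],6.8)
E
```

```text
[ 0.9328905  -0.38587454  1.34522025] [278.32201018 215.48810657]
shift [ 0.0018 -0.0003  0.0761] rot [ 0.06  0.22 -0.02]
```

View pics/w2.png

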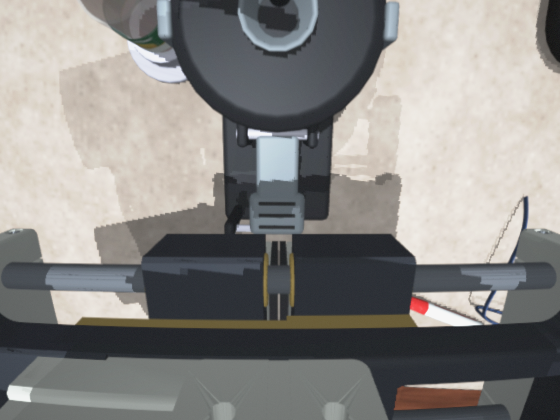

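The pad is centred at (277,214), where predicted, and the fingers line up with it. Descend and press gently.

Call:
move_tool(motion={"tx":[0.0015,0.0015,0.0015,0.0015,0.0015,0.0015,0.0015,0.0015,0.0015],"ty":[0,0,0,0,0,0,0,0,0],"tz":[0.03,0.055,0.07,0.076,0.079,0.081,0.083,0.085,0.085],"rx":[0,0,0,0,0,0,0,0,0],"ry":[0,0,0,0,0,0,0,0,0],"rz":[0,0,0,0,0,0,0,0,0]})

```text
time_s: 6.3
tcp_pos: [0.473, -0.0494, 0.065]
eef_rot: [-180.0, -0.1, 6.8]
contact_force: [-0.8, -0.3, 5.1]
gripper_width: 0.0005
gripper_force: 2.7
```

Call:
move_tool(motion={"tx":[0,0,0,0,0,0,0],"ty":[0,0,0,0,0,0,0],"tz":[0.002,0.004,0.006,0.008,0.009,0.01,0.01],"rx":[0,0,0,0,0,0,0],"ry":[0,0,0,0,0,0,0],"rz":[0,0,0,0,0,0,0]})

```text
time_s: 6.88
tcp_pos: [0.4731, -0.0495, 0.0555]
eef_rot: [180.0, -0.1, 6.8]
contact_force: [-3.4, 1.4, 10.6]
gripper_width: 0.0004
gripper_force: 5.9
```

Call:
move_tool(motion={"tx":[0,0,0,0,0,0,0,0,0,0,0,0],"ty":[0,0,0,0,0,0,0,0,0,0,0,0],"tz":[0.001,0.001,0.001,0.001,0.001,0.001,0.001,0.001,0.001,0.001,0.001,0.001],"rx":[0,0,0,0,0,0,0,0,0,0,0,0],"ry":[0,0,0,0,0,0,0,0,0,0,0,0],"rz":[0,0,0,0,0,0,0,0,0,0,0,0]})

```text
time_s: 7.88
tcp_pos: [0.4732, -0.0495, 0.0547]
eef_rot: [180.0, -0.2, 6.8]
contact_force: [-4.0, -0.8, 13.5]
gripper_width: 0.0005
gripper_force: 6.1
```

```bash
python3 - <<'E'
from h import *
from plant import r, viewer, order
import pickle
np.set_printoptions(precision=4,suppress=True)
c=viewer.capture("side");cv2.imwrite("pics/s3.png",cv2.resize(c["frame"][170:270,240:360,::-1],None,fx=6,fy=6,interpolation=cv2.INTER_CUBIC))
s=r.get_state();print(s["tcp_pos"],s["contact_force"],pix(c,[.471,-.05,.054]))
# paddle slope from top view: strip between hinge and pad, before vs now
d=pickle.load(open("c0.pkl","rb"))["top"];t=viewer.capture("top")
h=np.array([.590-.055*.993,-.037-.055*.118])
for k in(d,t):
    W=cloud(k);x=(W[...,:2]-h)@[.993,.118];y=(W[...,:2]-h)@[-.118,.993]
    m=(x>-.085)&(x<-.01)&(abs(y)<.012)&(W[...,2]<.09)&(W[...,2]>.03);
    print(m.sum(),[ (round(a,3),round(float(np.median(W[...,2][m&(abs(x-a)<.005)])),4)) for a in(-.08,-.07,-.06,-.04,-.03,-.02) if (m&(abs(x-a)<.005)).any()])
    if k is t:
      for n,(px,py) in dict(mug=(133,187),salt=(149,232),jar=(405,165)).items(): print(n,W[py,px])
    print("pump",W[157,236])
E
```

```text
[ 0.4732 -0.0495  0.0547] [-3.5703  0.6286 12.2729] [278.141  242.7019]
249 [(-0.08, 0.0642), (-0.07, 0.0652), (-0.06, 0.0658), (-0.04, 0.0649), (-0.03, 0.064), (-0.02, 0.0646)]
pump [0.6096 0.0667 0.2077]
0 []
mug [0.5714 0.3637 0.0169]
salt [0.4443 0.1875 0.4525]
jar [ 0.5977 -0.3513  0.1041]
pump [0.6092 0.0665 0.2094]
```

View pics/s3.png

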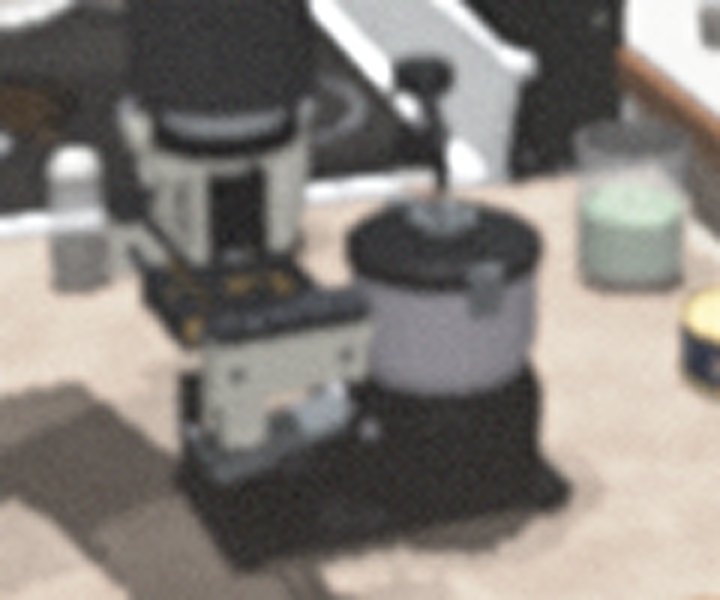

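The side view shows the fingertips on the pad with the paddle tilted part-way, and the pump head up at (425,75) in the crop. Contact at the finger's inner edge suggests an angle between 0.175 and 0.21 rad, so I'll ease back 0.5 mm and measure the slope from the side cloud.

Call:
move_tool(motion={"tx":[0,0,0,0,0,0,0,0,0,0,0,0],"ty":[0,0,0,0,0,0,0,0,0,0,0,0],"tz":[-0.0005,-0.0005,-0.0005,-0.0005,-0.0005,-0.0005,-0.0005,-0.0005,-0.0005,-0.0005,-0.0005,-0.0005],"rx":[0,0,0,0,0,0,0,0,0,0,0,0],"ry":[0,0,0,0,0,0,0,0,0,0,0,0],"rz":[0,0,0,0,0,0,0,0,0,0,0,0]})

```text
time_s: 8.98
tcp_pos: [0.4731, -0.0495, 0.0552]
eef_rot: [180.0, -0.2, 6.8]
contact_force: [-2.2, 0.9, 12.1]
gripper_width: 0.0007
gripper_force: 6.2
```

```bash
python3 - <<'E'
from h import *
from plant import r, viewer, order
import pickle
d=pickle.load(open("c0.pkl","rb"))["side"]
h=np.array([.590-.055*.993,-.037-.055*.118])
for n,k in(("before",d),("now",viewer.capture("side"))):
    W=cloud(k);x=(W[...,:2]-h)@[.993,.118];y=(W[...,:2]-h)@[-.118,.993];z=W[...,2]
    for lab,lo,hi in(("-y strip",-.022,-.0125),("mid",-.012,.01)):
        m=(y>lo)&(y<hi)&(z>.03)&(z<.075)&(k["frame"].sum(2)>200)
        print(n,lab,[(a,round(float(np.median(z[m&(abs(x-a)<.005)])),4)) for a in(-.08,-.07,-.06,-.05,-.04,-.03,-.02,-.01) if (m&(abs(x-a)<.005)).any()])
E
```

```text
before -y strip [(-0.08, 0.064), (-0.07, 0.0652), (-0.06, 0.0632), (-0.05, 0.0632), (-0.04, 0.0642), (-0.03, 0.0635), (-0.02, 0.0623), (-0.01, 0.062)]
before mid [(-0.08, 0.0659), (-0.07, 0.0678), (-0.06, 0.0685), (-0.05, 0.0667), (-0.04, 0.0665), (-0.03, 0.0662), (-0.02, 0.0663), (-0.01, 0.0668)]
now -y strip [(-0.08, 0.0498), (-0.07, 0.0626), (-0.06, 0.055), (-0.05, 0.0568), (-0.04, 0.0558), (-0.03, 0.058), (-0.02, 0.0596), (-0.01, 0.0615)]
now mid [(-0.08, 0.0524), (-0.07, 0.0615), (-0.06, 0.0588), (-0.05, 0.0557), (-0.04, 0.0582), (-0.03, 0.0603), (-0.02, 0.0626), (-0.01, 0.065)]
```

The slope comes out at about 0.18 rad, so the paddle is at the middle mark and has been held there for about 2 s. Handing in.

```bash
python3 -c "
from plant import r, viewer, order
print(order.close_job())"
```

```text
the job is handed in; nothing more can be done
None
```

I pressed the pump to its bottom stop and it came back up; I handed the job in at about 9 s with the fingertips still holding the paddle at about 0.18 rad (roughly 12 N), and the verdict was not shown.

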